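Lock the levelling foot of an upturned wire shelf and refit its cap

ROBOT

A 6-joint arm with a two-finger parallel gripper is mounted at the origin on the work surface. World frame = base frame: x ahead of the robot, y to its left, z up, the work surface at z = 0. Lengths are in m, angles in rad, forces in N, time in s.
With the tool pointing down it reaches from about 0.25 to 0.725 m from the base axis. Payload 4 kg.
Tool frame: the origin (TCP) lies midway between the tips of the shut fingers; the grasp point (between the pads) lies 19 mm behind it; y points along the fingers, z is the direction in which the jaws open and shut, and the axes are right-handed (so a half turn about y gives the same grasp; the last joint's range is limited). The gripper opens to 85 mm and grips with 20 to 120 N. Pads are 22 mm wide; open, the fingers measure 114 mm over their backs; the gripper's body (76 mm by 85 mm) begins 54 mm behind the grasp point. The pads swing forward as they close: fully open they stand 13 mm farther back than shut.
Start: joints at [1.342, 0.241, 0.005, 1.335, 0, 1.571], TCP at [0.113, 0.487, 0.231] pointing down, gripper open.
Joint ranges: [-2.72, 2.72], [-1.05, 1.87], [-1.09, 1.28], [-1.99, 2.15], [-1.42, 1.44], [-3.14, 3.14]. Speed limits (rad/s): [2.79, 2.79, 3.14, 3.14, 3.14, 3.14].

INTERFACE

Orientations are given as a unit quaternion [x, y, z, w].
In Python, from workcell import bot gives the robot as it stands. The module is installed in compiled form; this text tells all that it offers.
- The arm moves only by the shell command python3 -m handwheel 'ROWS' [OPENING]. ROWS is JSON, a list of rows, each a list of 6 numbers: the shift along the tool's x, y, z in units of 25 mm (1.0 is 25 mm), then the turn, a rotation vector about the tool's x, y, z in units of 10 degrees (1.0 is 10 degrees). A call has exactly 5 rows; each row is the pose to reach, as a shift and turn from the pose commanded when the call began, along the tool's axes at that moment; what a row does not reach only later rows make up. A row lasts 1/8 s, in which the tool goes at most 62.5 mm and 10.7 degrees, less where a joint would pass 70% of its speed; a pose out of reach is approached as far as the arm can. A call with a gripper value outside its range is refused whole. OPENING is the gripper command: -1 is shut, 1 is fully open, values between are in proportion, set as the call begins (- or left out, the last holds). The fingers move at their own pace and stop on an object; the grip force is fixed at half the most. Time passes only in rows, so rows that repeat a pose let the fingers close, or fill a call up. It gives the time, the measured TCP pose, the force and the opening at its end, in the units of the state.
- bot.get_obs(): the state, without advancing time (a new reading comes with each control period).
- bot.camera(name): name is "scene" or "top" or "wrist"; returns a dict with "color" (400x640x3 uint8, red, green, blue), "fx", "fy", "cx", "cy" (pixels), "rvec" (rotation vector, rad) and "tvec" (3), from world to camera coordinates, as OpenCV has them. Camera axes: x right, y down, z forward; pixel columns grow to the right and rows downward; lengths in m; the calibration is good to about 2 mm. A picture is of the moment at which its call begins. There is no depth.
- bot.job_done(): hands the job in, once; it reports no verdict.
The state is a dict: "clock": time; "joint_pos": joint angles; "joint_vel": joint speeds; "tau": joint torques, N m; "eef_pos": TCP position; "tool_rot": TCP orientation; "ft_force": force on the tool from outside, world axes, zero at the start; "ft_torque": the same for the moment, N m; "grip_width": finger opening in m.
Only numpy, scipy, OpenCV 4.12 (cv2) and the standard library are available. Lean on these libraries where they do the work, as an engineer would, in place of code of your own. Each camera call takes 0.05 s, during which the arm holds its last target.

TASK

Two small wire closet shelves lie upside down with their levelling feet pointing up; one foot is finished, the other has no cap yet. On the one without a cap, run the hex jam nut clockwise (seen from above) down the stud until it bears on the washer of the leg socket, then nip it up by about 25 degrees more (no less than 20, feeling it stiffen) without letting the stud, which holds the height setting, turn along with it. Then slip the loose grey cap fully home over the end of that stud, let go, and leave everything else where it is.

Things in the scene. Friction and masses are not known exactly. Their poses are not given: they have to be found in the camera images.
- foot: unfinished white wire shelf, 148 mm square, fixed upside down on the table; origin at the centre of its underside on the table, z up. A round leg socket 28 mm across rises in its centre to 88 mm (the top 4 mm is a dark steel spring washer, 29 mm across); the base flange is 60 mm across and 14 mm high, the wires are 8 mm high
- seat (a point): centre of the washer's top face on the socket of the unfinished foot, 88 mm above the table: the nut's underside is here at first contact. Frame as foot. The nut runs free at 0.04 N m; at first contact its resistance jumps to 0.4 to 0.5 N m (grip with 40 to 60 N), then climbs slowly by 0.15 N m over 0.6 rad, where the washer is flat and it stops dead. It stays where it is left
- nut_under (a point): centre of the underside of the steel hex jam nut on the unfinished foot's stud: 36 mm across flats, 41.6 across corners, 18 high; the point turns with the nut, z up, flats facing along its x axis and every 60 degrees from it. Starts a sixth to a half turn or so above the seat; screws down 2 mm per clockwise turn
- stud (a joint): turn of the unfinished foot's threaded stud about the upright axis, rad, 0 as set at the start, clockwise from above negative; friction holds it up to 0.8 N m, beyond which an overtightened nut drags it round and the setting is lost
- stud_end (a point): centre of the top end of that stud, 45 mm above the seat; the stud is 18 mm across, steel, its last 5 mm tapering to 10 mm across
- cap: loose grey plastic foot cap, 30 g or so, standing mouth down on the table; round, 33 mm across at the mouth to 31 mm at the top, 28 mm high, with a bore 22 mm wide and 22 mm deep open below; origin at the centre of the mouth, z up. Fully home its ceiling rests on the stud's end, so its mouth is 22 mm below the stud's end
- foot_done: finished wire shelf of the same make, fixed: its nut is down and its cap is on; its top is 139 mm above the table; origin at the centre of its underside. Leave alone
- tin: bystander: round metal tin, 52 mm across, 30 mm high; origin under its centre
- clip: bystander: white wall clip, 50 x 22 x 12 mm with an 18 mm boss up to 36 mm height; origin under its centre
- spare_nut: bystander: loose hex nut of the same size lying on the table; origin under its centre
Mind the look-alikes: they are no part of the job. Leave any black, orange or turquoise look-alike of the cap alone.

How it is judged:
On the way:
1. the jam nut is run down and nipped up (0.3 rad or more past first contact), the stud still within 0.06 rad of its setting (z of nut_under in the frame of seat below -9.5e-05 m and value of joint stud between -0.06 and 0.06 rad), for 0.2 s.
At the end, for the whole second after the job is handed in: The nut sits at least 0.3 rad of turning (0.095 mm of screw travel) past first contact, the stud is within 0.06 rad of its setting, and the cap is at rest over the stud, upright to 0.15 rad, centred to 5 mm and home to 2.5 mm (all of step 1 and horizontal distance between cap and stud_end below 0.005 m and z of cap in the frame of seat below 0.0255 m and angle between cap's own z axis and vertical below 0.15 rad and linear speed of cap below 0.02 m/s); the robot touches nothing.
It fails at once if the stud is dragged more than 0.06 rad from its setting (value of joint stud above 0.06 rad or value of joint stud below -0.06 rad).
It fails at once if a bystander is pushed more than 30 mm (distance of any of tin, clip, spare_nut from where it was at the start of the episode above 0.03 m).
It fails at once if the finished foot is struck or handled with more than 15 N (contact force between the arm and foot_done above 15 N).
It also fails if it takes over 72 s, if anything falls off the work surface, if the arm or the gripper's body presses on something with over 40 N, if the wrist force passes 120 N, or if a joint passes its speed limit or range.

## Working session

There is one attempt and no reset: what is moved stays moved. The work goes in short steps, Python scripts to look and compute and a shell command to move; the robot and the scene stay as the last step left them, time stands still between calls to the robot, and variables do not carry over. Pictures are saved under pics/ and viewed, and the job is handed in when it is done.

```bash
mkdir -p pics; ls; python3 - <<'E'
from workcell import bot
import cv2
o=bot.get_obs()
for k,v in o.items(): print(k,v)
for n in ("scene","top","wrist"):
    c=bot.camera(n); cv2.imwrite(f"pics/{n}0.png",c["color"][:,:,::-1]); print(n,{k:v for k,v in c.items() if k!="color"})
E
```

```text
pics
clock 0.0
joint_pos [1.34200981e+00 2.41428750e-01 3.70681292e-03 1.33513998e+00
 1.31256725e-05 1.57082595e+00]
joint_vel [-0.00086397 -0.00175312 -0.00095451  0.00011676 -0.00051537  0.00137351]
tau [-2.19256167e-04 -3.72319686e+01  2.52408117e+01  1.69163133e-02
 -6.37973744e-05  1.26934463e-07]
eef_pos [0.11325414 0.48637132 0.23039839]
tool_rot [ 0.70320871 -0.08081027  0.08063436 -0.70175872]
ft_force [ 0.23934495  0.15484663 -0.83213163]
ft_torque [0.00903437 0.02799527 0.06080902]
grip_width 0.08542903017507684
scene {'fx': 482.4408399697984, 'fy': 482.4408399697984, 'cx': 325.5236160954406, 'cy': 201.4069682615499, 'rvec': array([ 1.98171424,  0.98008581, -0.50988908]), 'tvec': array([-0.31604264, -0.15135927,  1.52172678])}
top {'fx': 424.62066000479984, 'fy': 424.62066000479984, 'cx': 326.59786107121056, 'cy': 202.41258597469803, 'rvec': array([ 2.16069962, -2.12074752,  0.17504583]), 'tvec': array([0.01647464, 0.54250952, 0.97841918])}
wrist {'fx': 293.122913407072, 'fy': 293.122913407072, 'cx': 318.44166258144173, 'cy': 199.62737267076628, 'rvec': array([-2.28861252, -1.81733437, -0.24168368]), 'tvec': array([-0.49897725, -0.03491912,  0.37898215])}
```

View pics/scene0.png

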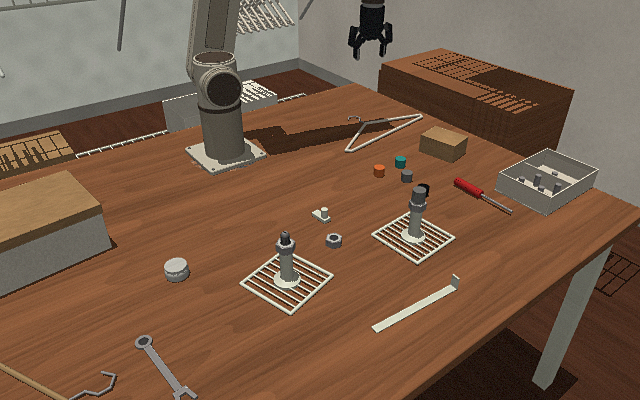

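View pics/top0.png

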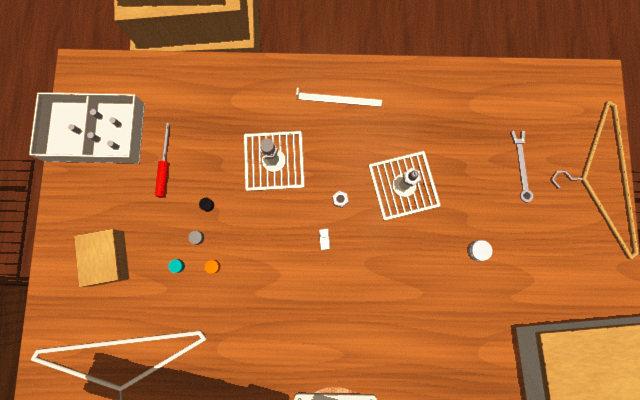

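View pics/wrist0.png

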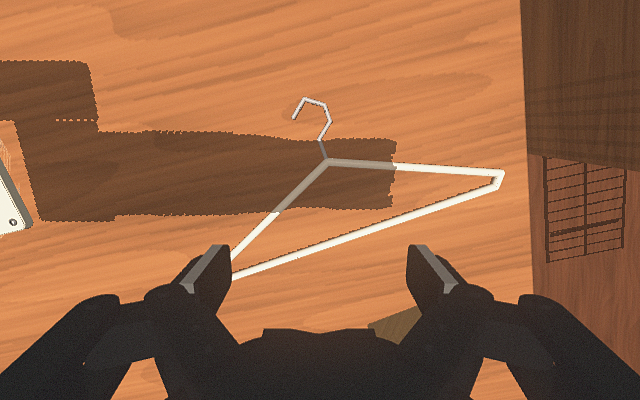

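The scene and top views each show both shelves.
- **Unfinished foot:** nut and bare stud, at scene (287,270) and top (405,183).
- **Finished foot:** carries a grey cap, at scene (416,220) and top (273,155).
- **Cap candidates in top:** grey (195,238), black (206,204), turquoise (176,266) and orange (211,267). The loose grey one at (195,238) fits the description.

I'll confirm with crops and measure.

```bash
cat > h.py <<'E'
import numpy as np, cv2
from scipy.spatial.transform import Rotation as R
def Rt(c):
    return cv2.Rodrigues(np.array(c["rvec"]))[0], np.array(c["tvec"])
def K(c): return np.array([[c["fx"],0,c["cx"]],[0,c["fy"],c["cy"]],[0,0,1.]])
def ray(c,u,v):
    M,t=Rt(c); d=M.T@np.array([(u-c["cx"])/c["fx"],(v-c["cy"])/c["fy"],1]); return -M.T@t,d/np.linalg.norm(d)
def plane(c,u,v,z):
    o,d=ray(c,u,v); return o+d*(z-o[2])/d[2]
def proj(c,p):
    return cv2.projectPoints(np.array(p,float).reshape(-1,3),np.array(c["rvec"]),np.array(c["tvec"]),K(c),None)[0].reshape(-1,2)
def crop(c,u,v,w,s,name):
    im=c["color"][:,:,::-1]; u0=max(0,int(u-w));v0=max(0,int(v-w*.75))
    a=im[v0:v0+int(1.5*w),u0:u0+2*w]; cv2.imwrite(name,cv2.resize(a,None,fx=s,fy=s,interpolation=cv2.INTER_CUBIC)); return u0,v0
E
python3 - <<'E'
from h import *; from workcell import bot
s=bot.camera("scene");t=bot.camera("top")
print("cam pos",[(-Rt(c)[0].T@Rt(c)[1]).round(3) for c in (s,t)])
ims=[]
def cr(c,u,v,w,h,f):
    a=c["color"][v-h:v+h,u-w:u+w,::-1]; return cv2.resize(a,(400,300),interpolation=cv2.INTER_CUBIC)
a=np.hstack([cr(s,287,260,48,36,4),cr(s,407,180,40,30,4)]);b=np.hstack([cr(t,405,183,40,30,4),cr(t,200,235,48,36,4)])
cv2.imwrite("pics/crops1.png",np.vstack([a,b]))
for n,c,(u,v),z in [("cap top",t,(195,238),.028),("foot base top",t,(404,186),.014),("done base",t,(274,160),.014)]: print(n,plane(c,u,v,z).round(4))
# shelf outline: white mask around unfinished foot -> minAreaRect
for c,n in((t,"t"),):
  hsv=cv2.cvtColor(c["color"],cv2.COLOR_RGB2HSV); m=((hsv[...,1]<60)&(hsv[...,2]>150)).astype(np.uint8)
  for (u,v) in((404,185),(273,160)):
    mm=np.zeros_like(m); mm[v-42:v+42,u-40:u+40]=m[v-42:v+42,u-40:u+40]
    pts=np.argwhere(mm)[:,::-1].astype(np.float32); w=np.array([plane(c,x,y,.008)[:2] for x,y in pts],np.float32)
    print(len(pts),cv2.minAreaRect(w))
E
```

```text
cam pos [array([ 1.255, -0.576,  0.729]), array([0.381, 0.03 , 1.052])]
cap top [0.4518 0.3414 0.028 ]
foot base top [ 0.5919 -0.1657  0.014 ]
done base [0.6522 0.1606 0.014 ]
1194 ((0.5960820913314819, -0.1663549244403839), (0.14592759311199188, 0.1463487595319748), 15.339234352111816)
1217 ((0.6535207033157349, 0.16283878684043884), (0.1463748812675476, 0.14590339362621307), 4.380091190338135)
```

View pics/crops1.png

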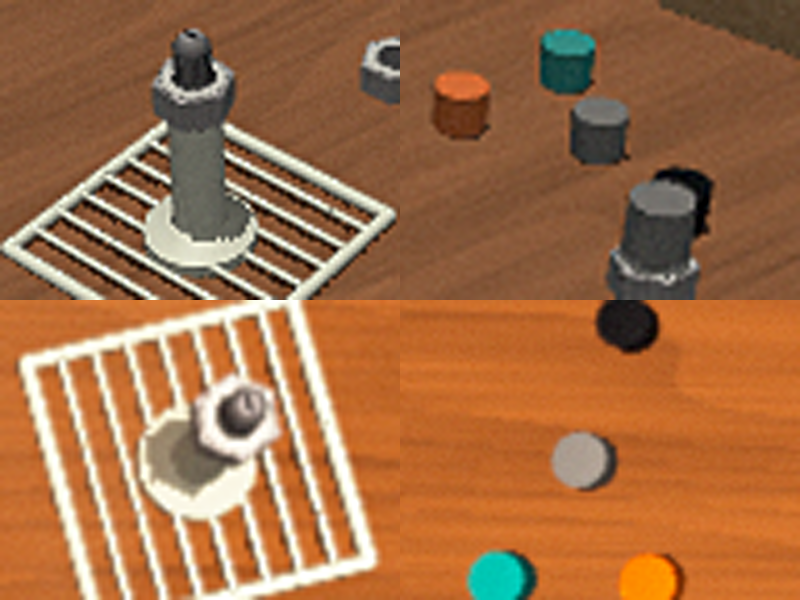

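Crops: the hex nut with the bare tapered stud is at scene (287,262). The plain grey cylinder between orange, teal and black is the cap. The grey cap on the finished foot is already fitted, so I leave it alone. The shelf fits as a 146 mm square (148 expected), centred near (0.596,-0.166). Next I work out the axes and the move to a viewing pose above the nut.

```bash
cat >> h.py <<'E'
def delta(o,p,rot=None):
    """shift in tool units (and rotvec units) from the pose now to p"""
    r=R.from_quat(o["tool_rot"]); d=r.inv().apply(np.array(p)-o["eef_pos"])/.025
    rv=np.zeros(3) if rot is None else (r.inv()*rot).as_rotvec(degrees=True)/10
    return d.round(3),rv.round(3)
def st(o):
    r=R.from_quat(o["tool_rot"]).as_matrix()
    print("t",round(o["clock"],3),"p",o["eef_pos"].round(4),"q",o["joint_pos"].round(3),"F",o["ft_force"].round(2),"T",o["ft_torque"].round(3),"w",round(o["grip_width"],4))
    print("x",r[:,0].round(3),"y",r[:,1].round(3),"z",r[:,2].round(3))
E
python3 - <<'E'
from h import *; from workcell import bot
o=bot.get_obs(); st(o)
w=bot.camera("wrist"); M,t=Rt(w); print("wristcam",(-M.T@t),M)
r=R.from_quat(o["tool_rot"]);print("cam in tool",r.inv().apply(-M.T@t-o["eef_pos"]), "axes",(r.inv().as_matrix()@M.T).round(3))
s=bot.camera("scene");t=bot.camera("top")
# washers/socket axis estimate from both cams: stud tip
a=(287.0,235.5) ; 
print(proj(s,[[.596,-.166,.133],[.596,-.166,.088],[.596,-.166,0.014]]),proj(t,[[.596,-.166,.133],[.596,-.166,.088]]))
print(delta(o,[.596,-.166,.24]))
E
```

```text
t 0.25 p [0.1133 0.4867 0.2309] q [ 1.342  0.241  0.004  1.335 -0.     1.571] F [ 0.92 -0.16 -0.38] T [0.01  0.011 0.007] w 0.0853
x [ 0.974 -0.227  0.   ] y [-0.    -0.001 -1.   ] z [ 0.227  0.974 -0.001]
wristcam [0.0489943  0.5016362  0.37445453] [[ 2.26765365e-01  9.73949243e-01 -5.83843071e-04]
 [ 9.39660817e-01 -2.18624224e-01  2.63136843e-01]
 [ 2.56154287e-01 -6.02189369e-02 -9.64758343e-01]]
cam in tool [-0.06605163 -0.14355676 -0.00017043] axes [[-0.     0.965  0.263]
 [-0.    -0.263  0.965]
 [ 1.    -0.     0.   ]]
[[284.61590209 231.66490325]
 [285.46372472 248.91831414]
 [286.76861135 275.47309658]] [[414.09998186 173.66011905]
 [410.04217775 178.01622869]]
(array([ 24.724,  -0.343, -21.049]), array([0., 0., 0.]))
```

```bash
python3 -m handwheel '[[1.8,-0.1,-1.5,0,0,0],[3.6,-0.2,-3.1,0,0,0],[5.4,-0.3,-4.6,0,0,0],[7.2,-0.34,-6.1,0,0,0],[9,-0.34,-7.7,0,0,0]]'; python3 - <<'E'
from h import *; from workcell import bot
o=bot.get_obs(); st(o); print(delta(o,[.596,-.166,.24]))
E
```

```text
clock: 1.02
eef_pos: [0.2899, 0.2471, 0.2402]
tool_rot: [-0.702, 0.08, -0.081, 0.703]
ft_force: [1.4, -0.3, 0.5]
grip_width: 0.0852
t 1.025 p [0.2899 0.2471 0.2402] q [ 0.706 -0.002 -0.251  1.32  -0.     0.934] F [ 1.4  -0.3   0.51] T [ 0.038 -0.058  0.016] w 0.0852
x [ 0.974 -0.226  0.001] y [ 0.001  0.001 -1.   ] z [0.226 0.974 0.001]
(array([ 1.5664e+01,  8.0000e-03, -1.3329e+01]), array([0., 0., 0.]))
```

```bash
python3 -m handwheel '[[1.8,0,-1.5,0,0,0],[3.6,0,-3.1,0,0,0],[5.4,0,-4.6,0,0,0],[7.2,0,-6.1,0,0,0],[9,0,-7.7,0,0,0]]'; python3 -m handwheel '[[1.9,0,-1.6,0,0,0],[3.8,0,-3.2,0,0,0],[5.6,0,-4.8,0,0,0],[6.66,0,-5.63,0,0,0],[6.66,0,-5.63,0,0,0]]'; python3 - <<'E'
from h import *; from workcell import bot
o=bot.get_obs(); st(o)
c=bot.camera("wrist"); o=bot.get_obs(); st(o); print(c["rvec"],c["tvec"])
cv2.imwrite("pics/w1.png",c["color"][:,:,::-1]); print(proj(c,[[.596,-.166,.133],[.596,-.166,.107]]))
E
```

```text
clock: 1.65
eef_pos: [0.4654, 0.0082, 0.2401]
tool_rot: [-0.702, 0.08, -0.081, 0.703]
ft_force: [-0.2, 0.9, 0.1]
grip_width: 0.0856
clock: 2.28
eef_pos: [0.5953, -0.1672, 0.2383]
tool_rot: [-0.702, 0.082, -0.081, 0.702]
ft_force: [-0.8, 0.9, -0.7]
grip_width: 0.0859
t 2.275 p [ 0.5953 -0.1672  0.2383] q [-0.274  0.482  0.374  1.463 -0.    -0.042] F [-0.82  0.9  -0.73] T [-0.059  0.05   0.002] w 0.0859
x [ 0.973 -0.23  -0.001] y [-0.001  0.    -1.   ] z [ 0.23   0.973 -0.   ]
t 2.325 p [ 0.5946 -0.1657  0.2387] q [-0.272  0.48   0.372  1.464  0.    -0.041] F [-0.02  0.36 -0.21] T [0.056 0.019 0.008] w 0.0852
x [ 0.974 -0.228 -0.002] y [-0.002  0.001 -1.   ] z [0.228 0.974 0.   ]
[-2.29297032 -1.81448652 -0.24236627] [ 0.02589115 -0.63275184  0.22399394]
[[319.97833609 198.14333933]
 [319.83354003 191.210799  ]]
```

View pics/w1.png

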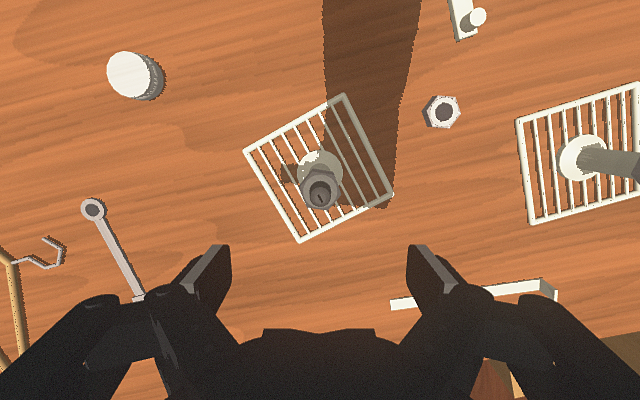

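The wrist view shows the unfinished foot with the nut at (320,190). That agrees with the predicted (320,191). I'll enlarge it to measure the nut's flats.

```bash
python3 - <<'E'
from h import *
im=cv2.imread("pics/w1.png"); a=im[160:220,280:360]; cv2.imwrite("pics/w1c.png",cv2.resize(a,(800,600),interpolation=cv2.INTER_CUBIC))
E
```

```text
(no output)
```

View pics/w1c.png

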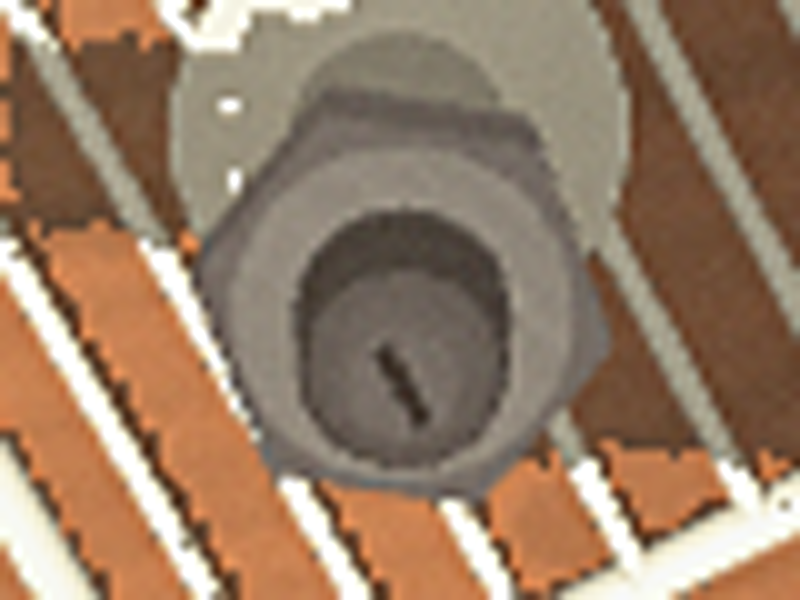

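```bash
python3 - <<'E'
from h import *
c=dict(fx=293.122913407072,fy=293.122913407072,cx=318.44166258144173,cy=199.62737267076628,rvec=np.array([-2.29297032,-1.81448652,-0.24236627]),tvec=np.array([0.02589115,-0.63275184,0.22399394]))
P=lambda x,y,z: plane(c,280+x/10-.05,160+y/10-.05,z)
print("stud end",P(402,365,.133).round(4),"nut top",P(402,305,.1065).round(4), P(402,305,.107).round(4))
co=[(330,92),(530,120),(607,340),(480,498),(268,465),(203,265)]
W=np.array([P(x,y,.098) for x,y in co])[:,:2]; ctr=W.mean(0); print(ctr, np.linalg.norm(W-ctr,axis=1).round(4))
a=np.degrees(np.arctan2(*(W-ctr).T[::-1])); print(a.round(1), (a%60).round(1))
an=np.angle(np.exp(1j*np.radians(a*6)).sum())/6; print("corner mod60",np.degrees(an)," flats",np.degrees(an)+30)
E
```

```text
stud end [ 0.5945 -0.1655  0.133 ] nut top [ 0.5955 -0.1656  0.1065] [ 0.5953 -0.1655  0.107 ]
[ 0.59685002 -0.16572774] [0.0219 0.0218 0.0208 0.0222 0.022  0.0201]
[-174.2  132.1   65.     7.4  -51.6 -113.2] [ 5.8 12.1  5.   7.4  8.4  6.8]
corner mod60 7.574855897193642  flats 37.57485589719364
```

```bash
python3 -m handwheel '[[0,0,0,0,-1,0],[0,0,0,0,-2,0],[0,0,0,0,-3,0],[0,0,0,0,-4,0],[0,0,0,0,-5,0]]' 0.3; python3 -m handwheel '[[0,0,0,0,-1,0],[0,0,0,0,-2,0],[0,0,0,0,-3,0],[0,0,0,0,-3.08,0],[0,0,0,0,-3.08,0]]'; python3 - <<'E'
from h import *; from workcell import bot
c=bot.camera("wrist"); o=bot.get_obs(); st(o); 
im=c["color"][:,:,::-1]; p=proj(c,[[.5955,-.1657,.107]])[0]; u0,v0=int(p[0])-40,int(p[1])-30
cv2.imwrite("pics/w2.png",cv2.resize(im[v0:v0+60,u0:u0+80],(800,600),interpolation=cv2.INTER_CUBIC)); print(u0,v0,repr(c["rvec"]),repr(c["tvec"]))
print("tool z yaw",np.degrees(np.arctan2(*R.from_quat(o["tool_rot"]).as_matrix()[1::-1,2])))
E
```

```text
clock: 2.95
eef_pos: [0.5939, -0.1633, 0.2404]
tool_rot: [-0.67, -0.226, 0.226, 0.67]
ft_force: [-0.2, 0.4, 1.0]
grip_width: 0.0556
clock: 3.58
eef_pos: [0.5943, -0.1641, 0.2402]
tool_rot: [0.588, 0.394, -0.393, -0.588]
ft_force: [0.4, 0.4, -0.4]
grip_width: 0.0555
t 3.625 p [ 0.5944 -0.1643  0.2401] q [-0.27   0.477  0.37   1.464  0.    -1.45 ] F [ 0.04 -0.43  0.17] T [0.004 0.016 0.01 ] w 0.0555
x [0.381 0.925 0.   ] y [ 0.  0. -1.] z [-0.925  0.381 -0.   ]
277 159 array([-0.59453261, -3.00527019, -0.40341742]) array([ 0.61252155, -0.10878837,  0.3681001 ])
tool z yaw 157.62298785969264
```

View pics/w2.png

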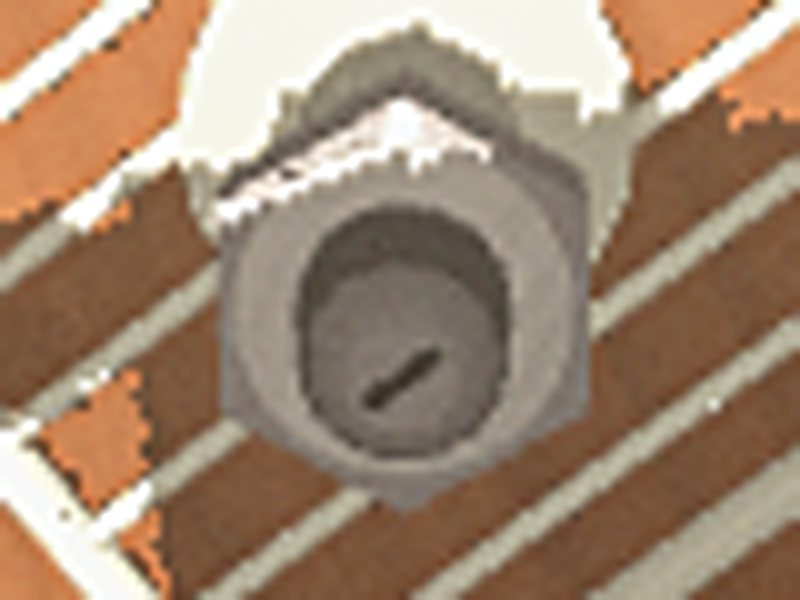

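```bash
python3 - <<'E'
from h import *; from workcell import bot
c=dict(fx=293.122913407072,fy=293.122913407072,cx=318.44166258144173,cy=199.62737267076628,rvec=np.array([-0.59453261, -3.00527019, -0.40341742]),tvec=np.array([ 0.61252155, -0.10878837,  0.3681001 ]))
P=lambda x,y,z: plane(c,277+x/10-.05,159+y/10-.05,z)
print("stud end",P(403,360,.133),"nut top",P(404,303,.1067))
co=[(402,92),(587,190),(588,412),(405,510),(222,410)]
W=[P(x,y,.100)[:2] for x,y in co]
print("mid of opp corners",(W[0]+W[3])/2,(W[1]+W[4])/2)
o=bot.get_obs()
for p in ([.596,-.166,.12],[.596,-.166,.075]): print(delta(o,p))
E
```

```text
stud end [ 0.5948241  -0.16692142  0.133     ] nut top [ 0.59522318 -0.16597019  0.1067    ]
mid of opp corners [ 0.59597066 -0.1643455 ] [ 0.59589919 -0.16474838]
(array([-0.038,  4.804, -0.085]), array([0., 0., 0.]))
(array([-0.038,  6.604, -0.085]), array([0., 0., 0.]))
```

```bash
python3 -m handwheel '[[-0.05,1.5,-0.07,0,0,0],[-0.05,3,-0.07,0,0,0],[-0.05,4.2,-0.07,0,0,0],[-0.05,4.8,-0.07,0,0,0],[-0.05,4.8,-0.07,0,0,0]]'; python3 - <<'E'
from h import *; from workcell import bot
c=bot.camera("wrist"); o=bot.get_obs(); st(o); cv2.imwrite("pics/w3.png",c["color"][:,:,::-1]); print(proj(c,[[.5955,-.166,.133],[.5955,-.166,.107]]),delta(o,[.5955,-.166,.075])); print(repr(c["rvec"]),repr(c["tvec"]))
E
```

```text
clock: 4.25
eef_pos: [0.5951, -0.1665, 0.1189]
tool_rot: [-0.587, -0.393, 0.394, 0.588]
ft_force: [-1.0, 0.2, 0.6]
grip_width: 0.0552
t 4.3 p [ 0.596  -0.1667  0.1203] q [-0.273  0.538  0.154  1.187  0.    -1.454] F [ 0.2  -0.9   0.48] T [-0.06  -0.02   0.018] w 0.0553
x [0.38  0.925 0.   ] y [ 0. -0. -1.] z [-0.925  0.38  -0.   ]
[[319.08810194 262.76276997]
 [318.88527151 241.35669777]] (array([0.019, 1.811, 0.03 ]), array([0., 0., 0.]))
array([-0.59428882, -3.00774853, -0.40391812]) array([ 0.6139089 , -0.07487451,  0.25318929])
```

View pics/w3.png

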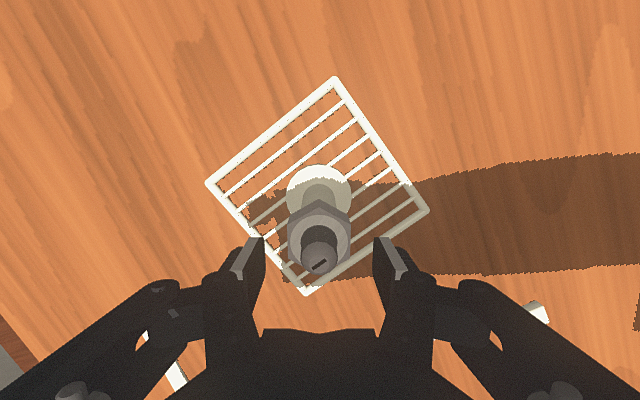

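```bash
python3 - <<'E'
from h import *
im=cv2.imread("pics/w3.png"); a=im[195:285,260:380]; cv2.imwrite("pics/w3c.png",cv2.resize(a,(800,600),interpolation=cv2.INTER_CUBIC))
E
```

```text
(no output)
```

View pics/w3c.png

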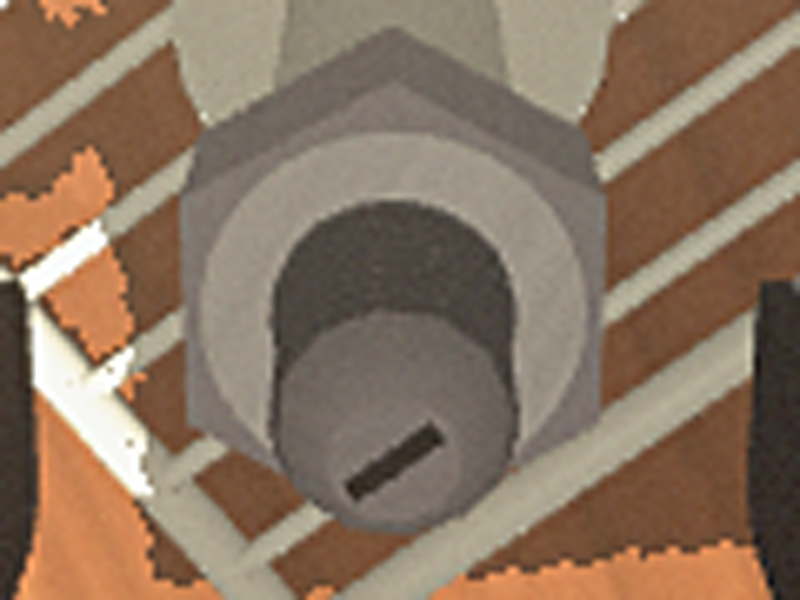

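The crop shows the stud end at (319.2,264.7), against (319.1,262.8) predicted. The nut is at u 319.2 and the finger mid at 319.4, so it is centred to under 1 mm and the flats are square to the jaws. I'll descend and grip.

```bash
python3 -m handwheel '[[0.04,0.6,0.01,0,0,0],[0.04,1.2,0.01,0,0,0],[0.04,1.6,0.01,0,0,0],[0.04,1.8,0.01,0,0,0],[0.04,1.8,0.01,0,0,0]]';  python3 - <<'E'
from h import *; from workcell import bot
c=bot.camera("scene"); o=bot.get_obs(); st(o); crop(c,287,250,64,6,"pics/s4.png")
E
```

```text
clock: 4.92
eef_pos: [0.5956, -0.1657, 0.0743]
tool_rot: [-0.587, -0.394, 0.394, 0.588]
ft_force: [-0.3, -0.2, -1.1]
grip_width: 0.0558
t 4.975 p [ 0.5959 -0.1657  0.0748] q [-0.271  0.575  0.092  1.087  0.    -1.453] F [-0.75 -0.38  0.2 ] T [-0.011 -0.004  0.03 ] w 0.0555
x [0.38  0.925 0.   ] y [-0.  0. -1.] z [-0.925  0.38   0.   ]
```

View pics/s4.png

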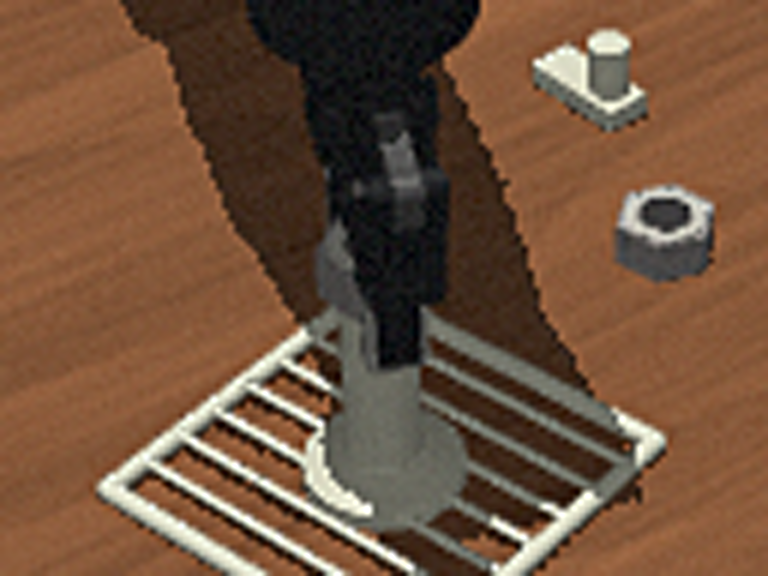

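Fingers straddle the nut, tips below it beside the socket, with nothing touching. I'll close now.

```bash
python3 -m handwheel '[[0,0,0,0,0,0],[0,0,0,0,0,0],[0,0,0,0,0,0],[0,0,0,0,0,0],[0,0,0,0,0,0]]' -1;  python3 - <<'E'
from h import *; from workcell import bot
c=bot.camera("wrist"); o=bot.get_obs(); st(o); cv2.imwrite("pics/w5.png",c["color"][:,:,::-1])
E
```

```text
clock: 5.6
eef_pos: [0.5956, -0.1655, 0.0756]
tool_rot: [-0.587, -0.394, 0.394, 0.587]
ft_force: [-2.7, 1.5, 5.3]
grip_width: 0.0351
t 5.65 p [ 0.5956 -0.1656  0.0756] q [-0.271  0.574  0.091  1.088  0.    -1.453] F [-4.12  1.38  6.17] T [ 0.286  0.802 -0.003] w 0.035
x [0.38  0.925 0.   ] y [ 0.  0. -1.] z [-0.925  0.38   0.   ]
```

View pics/w5.png

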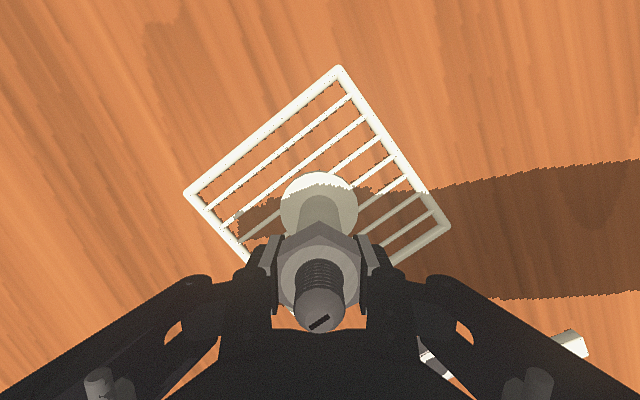

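```bash
python3 -m handwheel '[[0,0.002,0,0,0.8,0],[0,0.004,0,0,1.6,0],[0,0.006,0,0,2.4,0],[0,0.008,0,0,3.2,0],[0,0.009,0,0,4,0]]';  python3 - <<'E'
from h import *; from workcell import bot
c=bot.camera("wrist"); o=bot.get_obs(); st(o); cv2.imwrite("pics/w6.png",c["color"][:,:,::-1]);print("tool z yaw",np.degrees(np.arctan2(*R.from_quat(o["tool_rot"]).as_matrix()[1::-1,2])))
E
```

```text
clock: 6.28
eef_pos: [0.5958, -0.1657, 0.0754]
tool_rot: [0.687, 0.168, -0.168, -0.687]
ft_force: [-3.9, 0.7, 5.2]
grip_width: 0.0353
t 6.325 p [ 0.5959 -0.1657  0.0754] q [-0.271  0.574  0.091  1.088 -0.    -0.746] F [-3.3   1.39  4.77] T [ 0.199  0.678 -0.059] w 0.035
x [0.889 0.458 0.   ] y [ 0. -0. -1.] z [-0.458  0.889 -0.   ]
tool z yaw 117.2287030260044
```

View pics/w6.png

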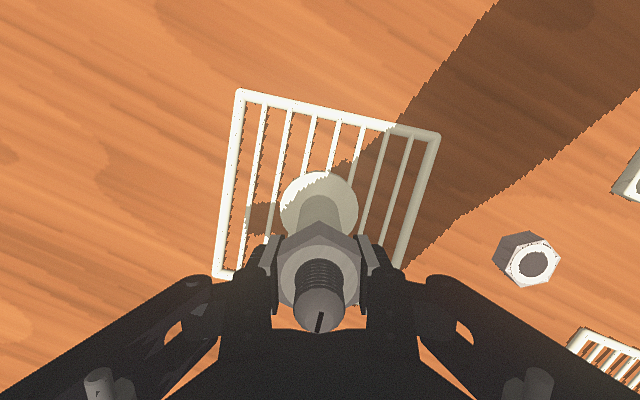

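The nut turned with the jaws, and the stud slot stays parallel to the shelf wires, so the stud is still. I'll continue in smaller steps to catch the first contact.

```bash
cat > t.py <<'E'
from h import *; from workcell import bot
o=bot.get_obs(); z=R.from_quat(o["tool_rot"]).as_matrix()[:,2]
print("=> yaw %.2f"%np.degrees(np.arctan2(z[1],z[0])),"Tz %.3f"%o["ft_torque"][2],"tau6 %.3f"%o["tau"][5],"F",o["ft_force"].round(1),"pos",o["eef_pos"].round(4),"j6 %.3f"%o["joint_pos"][5])
E
python3 -m handwheel '[[0,0,0,0,0.3,0],[0,0.001,0,0,0.6,0],[0,0.002,0,0,0.9,0],[0,0.003,0,0,1.2,0],[0,0.003,0,0,1.5,0]]' >/dev/null; python3 t.py
python3 -m handwheel '[[0,0,0,0,0.2,0],[0,0.001,0,0,0.4,0],[0,0.001,0,0,0.6,0],[0,0.002,0,0,0.8,0],[0,0.002,0,0,1,0]]' >/dev/null; python3 t.py
```

```text
=> yaw 102.59 Tz 0.016 tau6 -0.306 F [-3.5  1.5  4.2] pos [ 0.5959 -0.1658  0.0753] j6 -0.491
=> yaw 92.62 Tz 0.056 tau6 -0.191 F [-2.8 -0.   5.2] pos [ 0.5959 -0.1659  0.0753] j6 -0.317
```

```bash

python3 -m handwheel '[[0,0,0,0,0.2,0],[0,0.001,0,0,0.4,0],[0,0.001,0,0,0.6,0],[0,0.002,0,0,0.8,0],[0,0.002,0,0,1,0]]' >/dev/null; python3 t.py
```

```text
=> yaw 82.70 Tz 0.525 tau6 0.284 F [-3.3 -1.1  5. ] pos [ 0.5959 -0.166   0.0752] j6 -0.144
```

```bash

python3 -m handwheel '[[0,0,0,0,0.2,0],[0,0.001,0,0,0.4,0],[0,0.001,0,0,0.6,0],[0,0.002,0,0,0.8,0],[0,0.002,0,0,1,0]]' >/dev/null; python3 t.py
```

```text
=> yaw 72.70 Tz 0.515 tau6 0.320 F [-3.8  0.3  5.6] pos [ 0.5958 -0.1661  0.0752] j6 0.031
```

Contact came between yaw 92.6 and 82.7: the torque jumped from 0.06 to 0.52 N m. That puts the nut 10–20° past contact, so I'll add about 11° more in two checked steps.

```bash

python3 -m handwheel '[[0,0,0,0,0.15,0],[0,0.001,0,0,0.3,0],[0,0.001,0,0,0.45,0],[0,0.001,0,0,0.6,0],[0,0.001,0,0,0.7,0]]' >/dev/null; python3 t.py
```

```text
=> yaw 65.73 Tz 0.567 tau6 0.477 F [-3.3 -0.9  4.4] pos [ 0.5958 -0.1661  0.0751] j6 0.152
```

```bash
python3 - <<'E'
from h import *; from workcell import bot
c=bot.camera("wrist"); cv2.imwrite("pics/w7.png",cv2.resize(c["color"][215:345,220:420,::-1],(800,520),interpolation=cv2.INTER_CUBIC))
E
python3 t.py
```

```text
=> yaw 65.71 Tz 0.562 tau6 0.615 F [-3.6 -0.   5.8] pos [ 0.5958 -0.1661  0.0751] j6 0.153
```

View pics/w7.png

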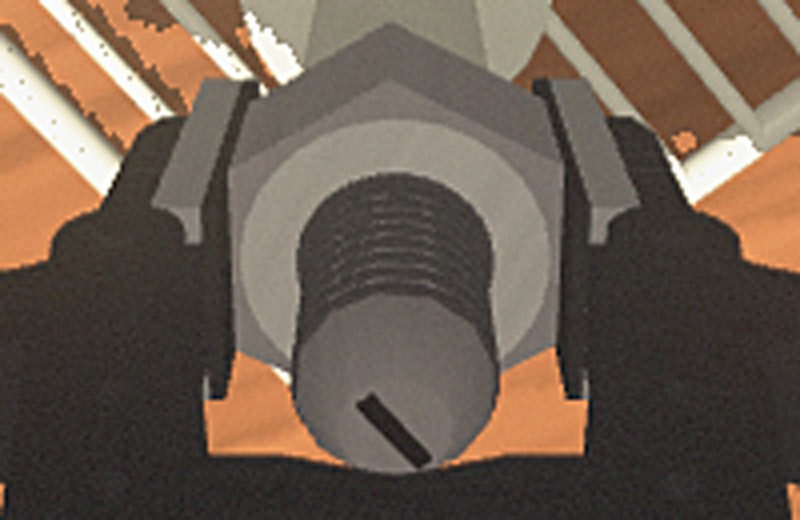

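The nut is square in the jaws, the slot is still parallel to the wires, and the torque is rising slowly (0.565). It is 17–27° past contact, so 5° more.

```bash

python3 -m handwheel '[[0,0,0,0,0.15,0],[0,0.001,0,0,0.3,0],[0,0.001,0,0,0.4,0],[0,0.001,0,0,0.5,0],[0,0.001,0,0,0.5,0]]' >/dev/null; python3 t.py
python3 - <<'E'
from h import *; from workcell import bot
c=bot.camera("wrist"); o=bot.get_obs(); cv2.imwrite("pics/w8.png",c["color"][:,:,::-1]); st(o)
E
python3 t.py
```

```text
=> yaw 60.76 Tz 0.629 tau6 0.589 F [-3.7 -0.5  5.2] pos [ 0.5958 -0.1662  0.0751] j6 0.239
t 10.175 p [ 0.5958 -0.1661  0.0751] q [-2.710e-01  5.740e-01  9.100e-02  1.087e+00 -1.000e-03  2.390e-01] F [-4.13 -0.09  4.55] T [-0.113  0.716  0.568] w 0.0351
x [ 0.873 -0.488  0.001] y [ 0.    -0.001 -1.   ] z [ 0.488  0.873 -0.001]
=> yaw 60.76 Tz 0.568 tau6 0.568 F [-4.1 -0.1  4.5] pos [ 0.5958 -0.1661  0.0751] j6 0.239
```

View pics/w8.png

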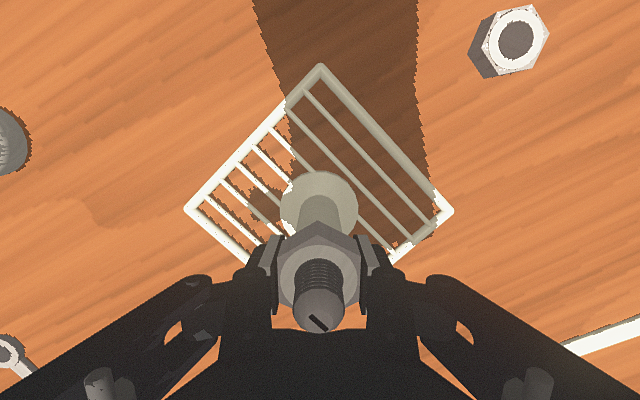

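The nut is held at 22–32° past contact with torque about 0.57–0.63 N m, well under 0.8. The slot at (318,323) is still in line with the wires. I'll release and lift.

```bash

python3 -m handwheel '[[0,0,0,0,0,0],[0,0,0,0,0,0],[0,0,0,0,0,0],[0,0,0,0,0,0],[0,-0.3,0,0,0,0]]' 0.3
python3 -m handwheel '[[0,-1.2,0,0,0,0],[0,-2.5,0,0,0,0],[0,-4,0,0,0,0],[0,-5.5,0,0,0,0],[0,-6.3,0,0,0,0]]' 
python3 -m handwheel '[[0,0,0,0,0,0],[0,0,0,0,0,0],[0,0,0,0,0,0],[0,0,0,0,0,0],[0,0,0,0,0,0]]'
python3 - <<'E'
from h import *; from workcell import bot
c=bot.camera("wrist"); o=bot.get_obs(); st(o)
p=proj(c,[[.5957,-.166,.107]])[0]; u0,v0=int(p[0])-40,int(p[1])-30
cv2.imwrite("pics/w9.png",cv2.resize(c["color"][v0:v0+60,u0:u0+80,::-1],(800,600),interpolation=cv2.INTER_CUBIC)); print(u0,v0,repr(c["rvec"]),repr(c["tvec"]))
print(delta(o,[.452,.341,.2]))
E
```

```text
clock: 10.8
eef_pos: [0.5953, -0.1655, 0.0813]
tool_rot: [-0.684, 0.18, -0.178, 0.684]
ft_force: [-0.0, 0.6, -0.5]
grip_width: 0.056
clock: 11.42
eef_pos: [0.5968, -0.166, 0.2428]
tool_rot: [0.684, -0.177, 0.181, -0.684]
ft_force: [-0.1, 0.0, -0.6]
grip_width: 0.0555
clock: 12.05
eef_pos: [0.5957, -0.1656, 0.2387]
tool_rot: [-0.684, 0.179, -0.178, 0.684]
ft_force: [0.7, -1.4, 0.6]
grip_width: 0.0555
t 12.1 p [ 0.5958 -0.1657  0.2389] q [-0.271  0.482  0.375  1.464  0.     0.24 ] F [ 0.29 -0.73 -0.06] T [ 0.02   0.014 -0.008] w 0.0553
x [ 0.872 -0.489 -0.001] y [-0.001  0.    -1.   ] z [ 0.489  0.872 -0.   ]
278 160 array([-2.50821721, -1.46839457, -0.19595276]) array([-0.14717741, -0.61614813,  0.22888046])
(array([-14.933,   1.564,  14.858]), array([0., 0., 0.]))
```

View pics/w9.png

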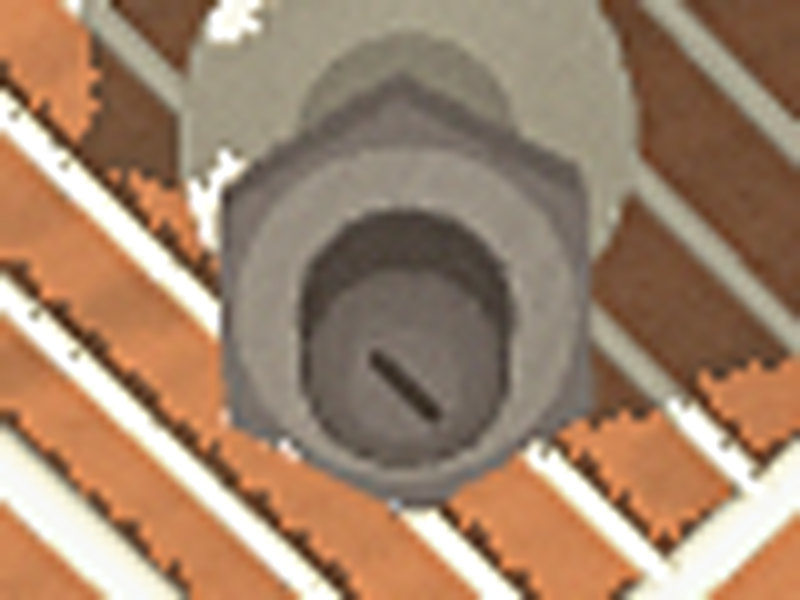

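```bash
python3 - <<'E'
from h import *
b=dict(fx=293.122913407072,fy=293.122913407072,cx=318.44166258144173,cy=199.62737267076628)
V=[("w1",280,160,[-2.29297032,-1.81448652,-0.24236627],[0.02589115,-0.63275184,0.22399394],(379,350,426,424)),
("w2",277,159,[-0.59453261,-3.00527019,-0.40341742],[0.61252155,-0.10878837,0.3681001],(368,405,438,353)),
("w9",278,160,[-2.50821721,-1.46839457,-0.19595276],[-0.14717741,-0.61614813,0.22888046],(375,353,437,416))]
for n,u0,v0,r,t,(a,bb,cc,d) in V:
    c=dict(b,rvec=np.array(r),tvec=np.array(t)); p=plane(c,u0+a/10,v0+bb/10,.133);q=plane(c,u0+cc/10,v0+d/10,.133); e=q-p
    print(n,"slot yaw",np.degrees(np.arctan2(e[1],e[0]))%180,"mid",((p+q)/2).round(4))
c=dict(b,rvec=np.array(V[2][3]),tvec=np.array(V[2][4])); print("stud end",plane(c,278+40.4,160+36.7,.133),"nut",plane(c,278+40.4,160+30.6,.106))
E
```

```text
w1 slot yaw 18.306830601100444 mid [ 0.5966 -0.1659  0.133 ]
w2 slot yaw 15.12771096154205 mid [ 0.5955 -0.1653  0.133 ]
w9 slot yaw 14.251197947925611 mid [ 0.5964 -0.1659  0.133 ]
stud end [ 0.59494525 -0.16524163  0.133     ] nut [ 0.59576035 -0.16569975  0.106     ]
```

The stud slot yaw is 18/15/14° across views before and after. That is within pixel noise, and the wires lie at 15.3°. The nut turned about 97° in total. On to the cap.

```bash

python3 -m handwheel '[[-1.6,0,1.6,0,-0.3,0],[-3.2,0.2,3.2,0,-0.6,0],[-4.8,0.4,4.8,0,-1,0],[-6.4,0.6,6.4,0,-1.4,0],[-8,0.8,8,0,-1.8,0]]'
python3 - <<'E'
from h import *; from workcell import bot
o=bot.get_obs(); st(o)
print(delta(o,[.452,.341,.2],R.from_matrix(np.array([[1,0,0],[0,0,-1],[0,1,0.]]).T @ np.eye(3)) if 0 else R.from_matrix(np.array([[1,0,0],[0,0,1],[0,-1,0.]]))))
E
```

```text
clock: 12.72
eef_pos: [0.5188, 0.1082, 0.2193]
tool_rot: [-0.704, 0.069, -0.069, 0.704]
ft_force: [1.6, -0.1, -0.8]
grip_width: 0.0556
t 12.725 p [0.5188 0.1082 0.2193] q [0.206 0.305 0.06  1.325 0.    0.401] F [ 1.64 -0.06 -0.76] T [ 0.025 -0.071  0.026] w 0.0556
x [ 0.981 -0.194  0.001] y [ 0.001  0.    -1.   ] z [0.194 0.981 0.   ]
(array([-4.428,  0.774,  8.616]), array([-1.000e-03, -1.119e+00,  4.000e-03]))
```

```bash

python3 -m handwheel '[[-1,0.2,2,0,-0.3,0],[-2.1,0.4,4,0,-0.6,0],[-3.2,0.6,6.2,0,-0.9,0],[-4.2,0.77,8.2,0,-1.12,0],[-4.43,0.77,8.6,0,-1.12,0]]'
python3 - <<'E'
from h import *; from workcell import bot
c=bot.camera("wrist"); o=bot.get_obs(); st(o); cv2.imwrite("pics/w10.png",c["color"][:,:,::-1]); print(repr(c["rvec"]),repr(c["tvec"])); print(proj(c,[.452,.341,.028]))
E
```

```text
clock: 13.35
eef_pos: [0.4514, 0.3422, 0.1995]
tool_rot: [-0.707, -0.001, 0.001, 0.707]
ft_force: [-0.1, -1.0, 0.1]
grip_width: 0.056
t 13.4 p [0.4516 0.3419 0.1996] q [6.480e-01 3.870e-01 1.270e-01 1.311e+00 1.000e-03 6.460e-01] F [0.04 1.03 0.17] T [0.057 0.004 0.057] w 0.0553
x [ 1.     0.002 -0.001] y [-0.001  0.    -1.   ] z [-0.002  1.     0.   ]
array([-2.07678013, -2.0829832 , -0.2789297 ]) array([-0.34066445, -0.46294338,  0.22935622])
[[317.50243469 182.7600484 ]]
```

View pics/w10.png

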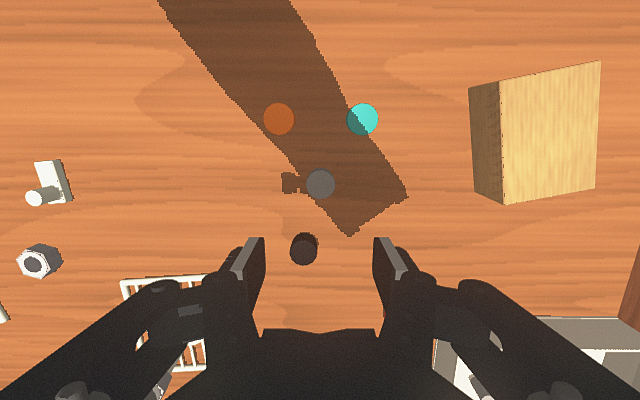

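From the wrist the candidates are orange (279,119), turquoise (363,119), grey (320,184) and black (303,249). The grey one is the target.

```bash
python3 - <<'E'
from h import *; from workcell import bot
im=cv2.imread("pics/w10.png"); c=dict(fx=293.122913407072,fy=293.122913407072,cx=318.44166258144173,cy=199.62737267076628,rvec=np.array([-2.07678013, -2.0829832 , -0.2789297]),tvec=np.array([-0.34066445, -0.46294338,  0.22935622]))
hsv=cv2.cvtColor(im,cv2.COLOR_BGR2HSV); m=(hsv[...,1]<45).astype(np.uint8); mm=np.zeros_like(m); mm[164:206,300:340]=m[164:206,300:340]
n,l,s,ct=cv2.connectedComponentsWithStats(mm); k=1+s[1:,4].argmax(); print(s[k],ct[k])
print(plane(c,*ct[k],.02), plane(c,*ct[k],.028)); 
for u,v in((303,249),(279,119),(363,119)): print(plane(c,u,v,.028))
cv2.imwrite("pics/w10c.png",cv2.resize(im[154:214,280:360],(800,600),interpolation=cv2.INTER_CUBIC))
E
```

```text
[306 168  29  31 403] [321.21588089 182.17121588]
[0.45300304 0.34515531 0.02      ] [0.45132939 0.34506905 0.028     ]
[0.53095608 0.32424396 0.028     ]
[0.38469747 0.30095266 0.028     ]
[0.384432   0.38800496 0.028     ]
```

View pics/w10c.png

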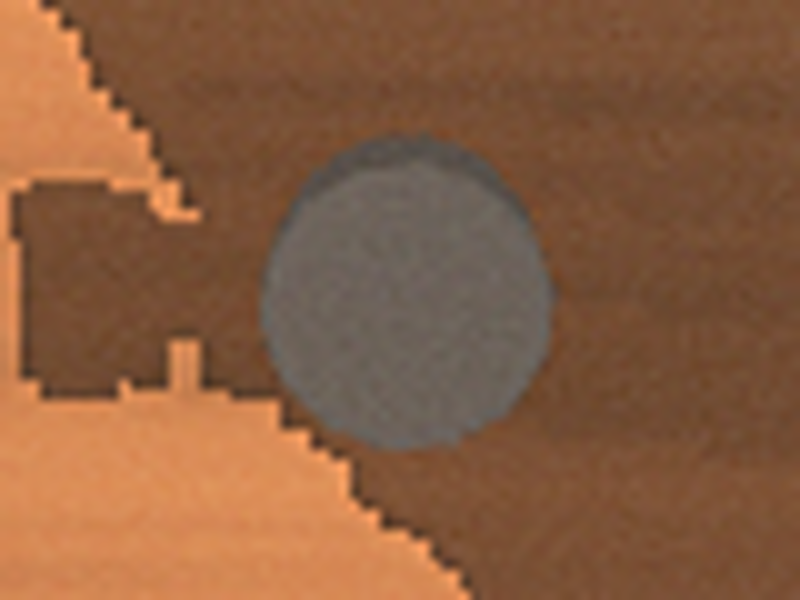

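```bash

python3 -m handwheel '[[0.08,1.4,0.1,0,0,0],[0.08,2.8,0.1,0,0,0],[0.08,4.2,0.1,0,0,0],[0.08,5,0.1,0,0,0],[0.08,5,0.1,0,0,0]]'
python3 - <<'E'
from h import *; from workcell import bot
c=bot.camera("wrist"); o=bot.get_obs(); st(o); cv2.imwrite("pics/w11.png",c["color"][:,:,::-1]); 
hsv=cv2.cvtColor(c["color"],cv2.COLOR_RGB2HSV); print(proj(c,[.4538,.3445,.028]))
np.savez("w11.npz",rvec=c["rvec"],tvec=c["tvec"])
E
```

```text
clock: 14.02
eef_pos: [0.4544, 0.3393, 0.0735]
tool_rot: [0.708, -0.003, 0.0, -0.706]
ft_force: [0.1, -0.2, -0.0]
grip_width: 0.0556
t 14.075 p [0.4552 0.3402 0.075 ] q [ 0.642  0.486 -0.061  1.024 -0.     0.646] F [ 0.28  0.74 -0.32] T [ 0.01   0.037 -0.03 ] w 0.0552
x [ 1.    -0.004 -0.001] y [-0.001 -0.001 -1.   ] z [ 0.004  1.    -0.001]
[[326.6572188  219.58769798]]
```

View pics/w11.png

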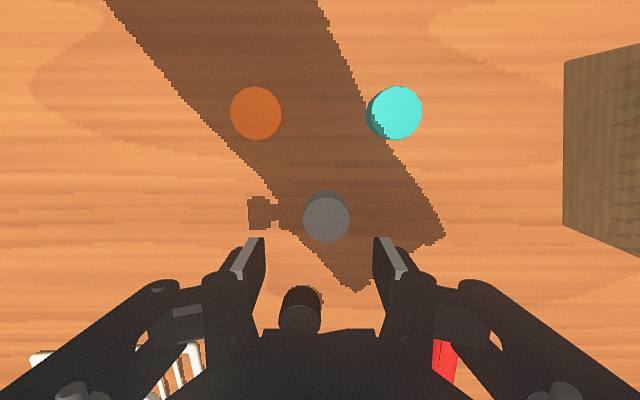

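```bash

python3 - <<'E'
from h import *; from workcell import bot
c=bot.camera("wrist"); o=bot.get_obs(); st(o)
g=cv2.cvtColor(c["color"],cv2.COLOR_RGB2HSV); m=(g[...,1]<45).astype(np.uint8); mm=np.zeros_like(m); mm[185:248,298:355]=m[185:248,298:355]
mm=cv2.morphologyEx(mm,cv2.MORPH_OPEN,np.ones((3,3),np.uint8))
n,l,s,ct=cv2.connectedComponentsWithStats(mm); k=1+s[1:,4].argmax(); print(s[k],ct[k],plane(c,*ct[k],.02),proj(c,[.4538,.3445,.028]))
u0,v0=280,180; cv2.imwrite("pics/w12.png",cv2.resize(c["color"][v0:v0+75,u0:u0+100,::-1],(800,600),interpolation=cv2.INTER_CUBIC))
E
```

```text
t 14.125 p [0.4559 0.341  0.0759] q [ 0.642  0.485 -0.06   1.024 -0.     0.646] F [ 0.18  1.09 -0.25] T [0.046 0.016 0.003] w 0.0555
x [ 1.    -0.004  0.001] y [ 0.001  0.    -1.   ] z [0.004 1.    0.   ]
[ 302  189   46   50 1560] [325.12948718 214.22051282] [0.45404731 0.34470896 0.02      ] [[325.07482025 217.50244385]]
```

View pics/w12.png

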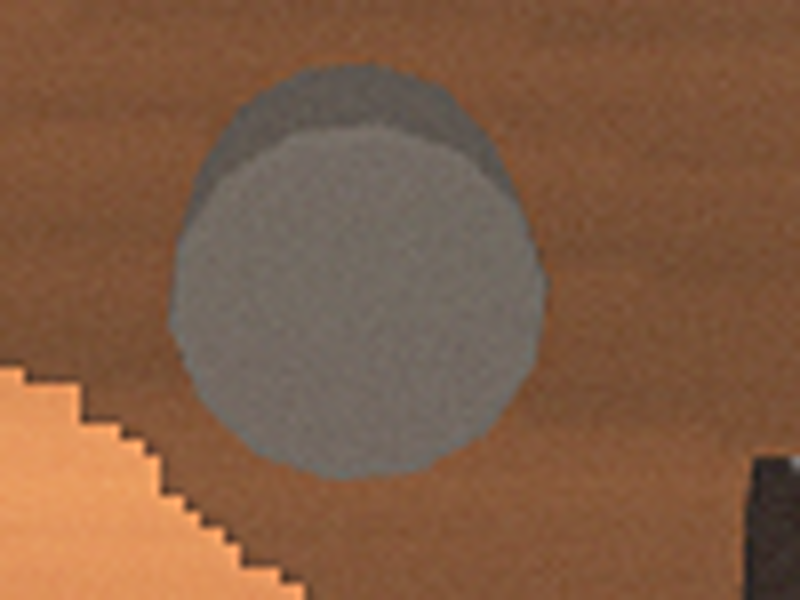

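```bash

python3 -m handwheel '[[-0.08,0.5,0.13,0,0,0],[-0.08,1,0.13,0,0,0],[-0.08,1,0.13,0,0,0],[-0.08,1,0.13,0,0,0],[-0.08,1,0.13,0,0,0]]'; python3 t.py
```

```text
clock: 14.75
eef_pos: [0.4532, 0.3451, 0.0504]
tool_rot: [-0.707, 0.0, -0.001, 0.707]
ft_force: [-0.1, -0.0, -0.6]
grip_width: 0.0556
=> yaw 89.90 Tz -0.022 tau6 -0.000 F [-0.1 -0.  -0.6] pos [0.4532 0.3451 0.0504] j6 0.653
```

```bash

python3 -m handwheel '[[0.03,0.6,-0.03,0,0,0],[0.03,1.2,-0.03,0,0,0],[0.03,1.7,-0.03,0,0,0],[0.03,1.9,-0.03,0,0,0],[0.03,1.9,-0.03,0,0,0]]'; python3 t.py
python3 - <<'E'
from h import *; from workcell import bot
c=bot.camera("wrist"); cv2.imwrite("pics/w13.png",c["color"][:,:,::-1])
E
python3 t.py
```

```text
clock: 15.38
eef_pos: [0.4534, 0.3439, 0.0018]
tool_rot: [0.707, -0.001, 0.0, -0.707]
ft_force: [-0.3, -0.2, 0.6]
grip_width: 0.0553
=> yaw 89.89 Tz -0.010 tau6 0.000 F [-0.3 -0.2  0.6] pos [0.4534 0.3439 0.0018] j6 0.651
=> yaw 89.89 Tz 0.004 tau6 -0.000 F [-0.5 -0.4  0. ] pos [0.4537 0.3442 0.0024] j6 0.651
```

View pics/w13.png

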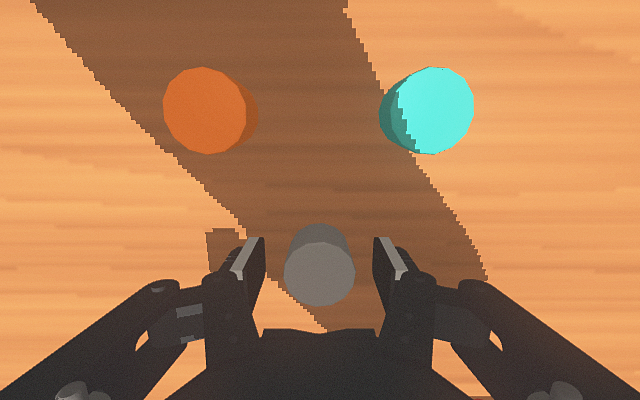

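The grey cap is centred between the pads, at (320,272) with the jaw mid at 319. Closing.

```bash

python3 -m handwheel '[[0,0,0,0,0,0],[0,0,0,0,0,0],[0,0,0,0,0,0],[0,0,0,0,0,0],[0,0,0,0,0,0]]' -1; python3 t.py
python3 -m handwheel '[[0,-0.3,0,0,0,0],[0,-0.8,0,0,0,0],[0,-1.5,0,0,0,0],[0,-2.2,0,0,0,0],[0,-2.4,0,0,0,0]]'; python3 - <<'E'
from h import *; from workcell import bot
c=bot.camera("wrist"); cv2.imwrite("pics/w14.png",c["color"][:,:,::-1]); c=bot.camera("scene"); crop(c,*proj(c,[.454,.344,.06])[0],48,8,"pics/s14.png")
E
python3 t.py
```

```text
clock: 16.05
eef_pos: [0.4543, 0.3446, 0.0034]
tool_rot: [-0.707, 0.0, -0.001, 0.707]
ft_force: [-0.5, -0.6, 5.1]
grip_width: 0.0307
=> yaw 89.89 Tz -0.019 tau6 0.002 F [-0.5 -0.6  5.1] pos [0.4543 0.3446 0.0034] j6 0.651
clock: 16.68
eef_pos: [0.4545, 0.3448, 0.0643]
tool_rot: [-0.707, -0.0, -0.001, 0.708]
ft_force: [-0.3, 0.5, -0.7]
grip_width: 0.0312
=> yaw 89.89 Tz -0.000 tau6 0.000 F [-0.2 -0.3 -0.4] pos [0.4541 0.3444 0.0633] j6 0.651
```

View pics/w14.png

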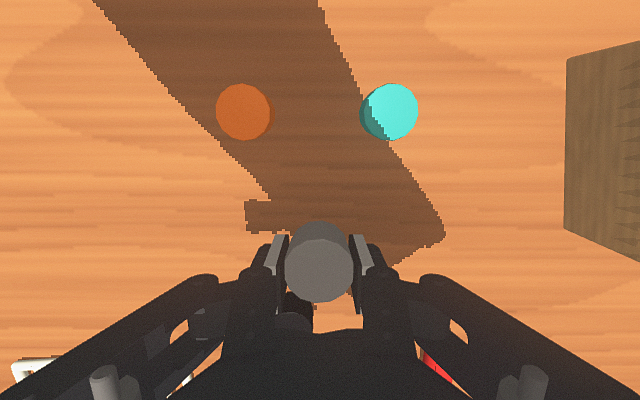

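View pics/s14.png

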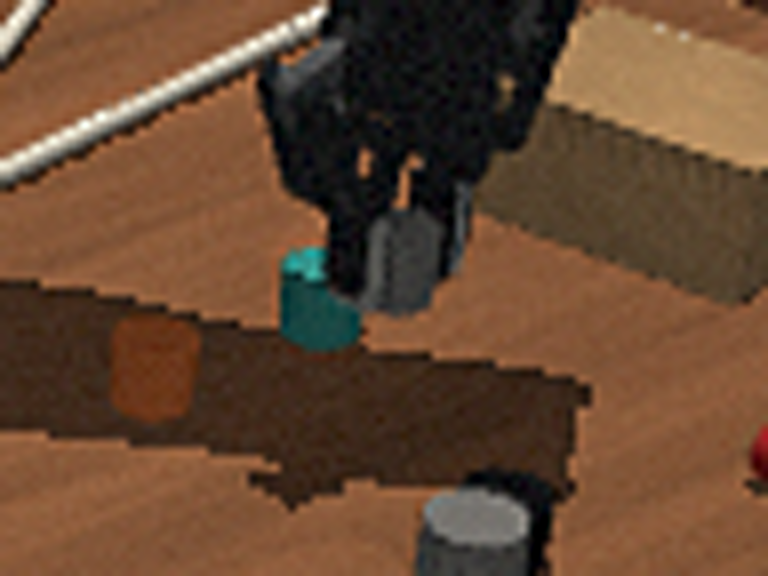

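The cap is held upright at 31 mm with its mouth just below the fingertips, and the black, orange and teal ones are untouched. I'll lift and carry it to the stud.

```bash

python3 -m handwheel '[[0,-1.5,0,0,0,0],[0,-3.2,0,0,0,0],[0,-5,0,0,0,0],[0.4,-6,-1,0,0,0],[0.9,-6,-2.6,0,0,0]]'
python3 -m handwheel '[[0.4,0,-1.7,0,0,0],[0.9,0,-3.5,0,0,0],[1.4,0,-5.3,0,0,0],[1.9,0,-7.1,0,0,0],[2.4,0,-8.9,0,0,0]]'
python3 - <<'E'
from h import *; from workcell import bot
o=bot.get_obs(); st(o); print(delta(o,[.5957,-.1659,.2]))
E
```

```text
clock: 17.4
eef_pos: [0.4772, 0.28, 0.2145]
tool_rot: [-0.706, -0.002, -0.001, 0.708]
ft_force: [0.7, -0.2, -1.1]
grip_width: 0.0305
clock: 18.02
eef_pos: [0.5354, 0.055, 0.2116]
tool_rot: [0.707, -0.001, 0.0, -0.707]
ft_force: [1.5, 0.4, -0.0]
grip_width: 0.0308
t 18.025 p [0.5354 0.055  0.2116] q [0.102 0.327 0.07  1.316 0.    0.104] F [ 1.53  0.37 -0.05] T [-0.046  0.001  0.014] w 0.0308
x [ 1.    -0.002 -0.002] y [-0.002 -0.    -1.   ] z [ 0.002  1.    -0.   ]
(array([ 2.429,  0.461, -8.83 ]), array([0., 0., 0.]))
```

```bash

python3 -m handwheel '[[0.5,0.1,-1.8,0,0,0],[1,0.2,-3.6,0,0,0],[1.5,0.3,-5.4,0,0,0],[2,0.4,-7.2,0,0,0],[2.4,0.45,-8.7,0,0,0]]'
python3 -m handwheel '[[0,0,0,0,0,0],[0,0,0,0,0,0],[0,0,0,0,0,0],[0,0,0,0,0,0],[0,0,0,0,0,0]]'
python3 - <<'E'
from h import *; from workcell import bot
c=bot.camera("wrist"); o=bot.get_obs();st(o);print(delta(o,[.5957,-.1659,.140])); cv2.imwrite("pics/w15.png",c["color"][:,:,::-1]); c=bot.camera("scene"); crop(c,*proj(c,[.5957,-.166,.15])[0],48,8,"pics/s15.png")
E
python3 t.py
```

```text
clock: 18.65
eef_pos: [0.5949, -0.1629, 0.1998]
tool_rot: [-0.707, 0.002, -0.0, 0.707]
ft_force: [0.3, -1.0, 0.3]
grip_width: 0.0313
clock: 19.27
eef_pos: [0.5953, -0.1604, 0.2016]
tool_rot: [0.707, -0.0, 0.0, -0.707]
ft_force: [0.1, -0.4, -0.4]
grip_width: 0.031
t 19.325 p [ 0.5953 -0.1605  0.2015] q [-0.263  0.488  0.288  1.37   0.    -0.262] F [-0.53  0.39 -0.26] T [ 0.006 -0.025  0.025] w 0.031
x [ 1.    -0.001  0.   ] y [ 0. -0. -1.] z [ 0.001  1.    -0.   ]
(array([ 0.015,  2.462, -0.215]), array([0., 0., 0.]))
=> yaw 89.93 Tz -0.007 tau6 0.000 F [-0.3 -0.3 -0.9] pos [ 0.5953 -0.1607  0.2015] j6 -0.262
```

View pics/w15.png

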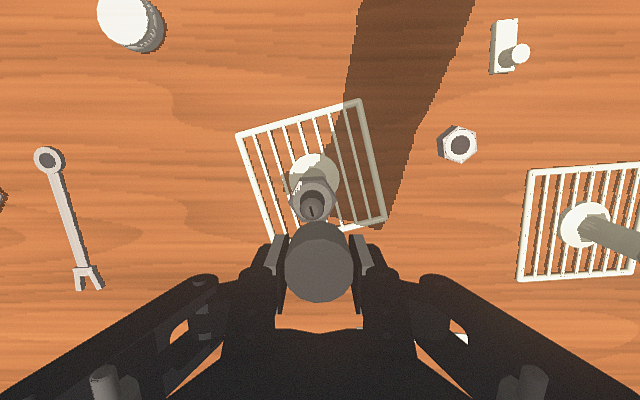

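View pics/s15.png

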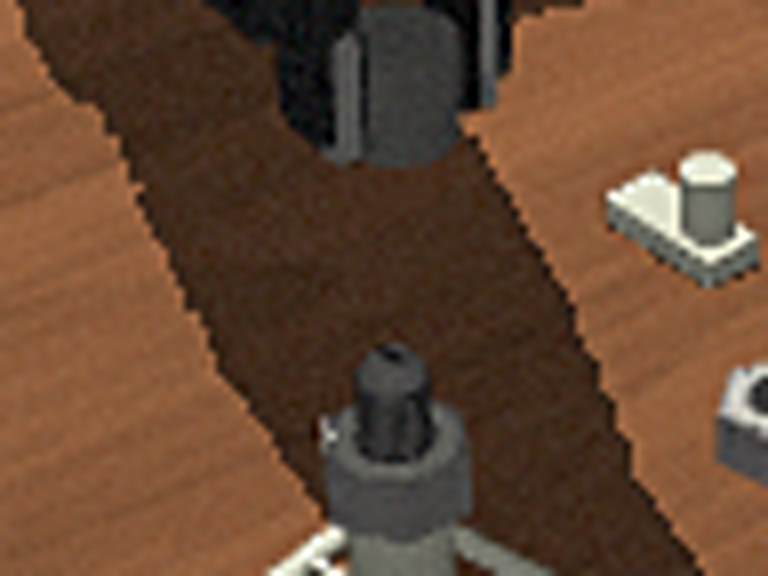

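```bash

python3 -m handwheel '[[0.02,0.5,-0.21,0,0,0],[0.02,1.2,-0.21,0,0,0],[0.02,1.9,-0.21,0,0,0],[0.02,2.2,-0.21,0,0,0],[0.02,2.2,-0.21,0,0,0]]'
python3 -m handwheel '[[0,0,0,0,0,0],[0,0,0,0,0,0],[0,0,0,0,0,0],[0,0,0,0,0,0],[0,0,0,0,0,0]]' >/dev/null
python3 - <<'E'
from h import *; from workcell import bot
o=bot.get_obs();st(o);print(delta(o,[.5957,-.1659,.114]))
s=bot.camera("scene"); t=bot.camera("top"); a=[]
for c,w,h in((s,32,24),(t,32,24)):
    u,v=proj(c,[.5957,-.166,.135])[0].astype(int); a.append(cv2.resize(c["color"][v-h:v+h,u-w:u+w,::-1],(400,300),interpolation=cv2.INTER_CUBIC)); print(u,v)
cv2.imwrite("pics/s16.png",np.hstack(a))
E
python3 t.py
```

```text
clock: 20.0
eef_pos: [0.5952, -0.1664, 0.1453]
tool_rot: [-0.707, 0.001, -0.0, 0.707]
ft_force: [-0.5, 0.3, -0.2]
grip_width: 0.0313
t 20.625 p [ 0.5958 -0.1664  0.1464] q [-0.272  0.52   0.195  1.245 -0.    -0.27 ] F [-0.62  0.63 -0.28] T [-0.036 -0.022 -0.017] w 0.031
x [ 1.    -0.002  0.   ] y [ 0. -0. -1.] z [ 0.002  1.    -0.   ]
(array([-0.003,  1.296,  0.019]), array([0., 0., 0.]))
284 230
414 173
=> yaw 89.89 Tz 0.063 tau6 -0.000 F [ 0.3  0.8 -0.5] pos [ 0.5957 -0.1664  0.1463] j6 -0.270
```

View pics/s16.png

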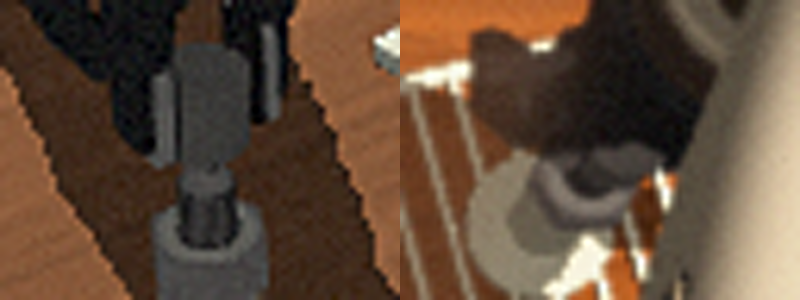

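The scene crop shows the cap slightly right of the stud axis, about 1 px or 2 mm. I'll measure that more finely before lowering.

```bash

python3 - <<'E'
from h import *; from workcell import bot
s=bot.camera("scene"); o=bot.get_obs(); st(o)
print("right",Rt(s)[0][0])
im=s["color"].astype(int)
for v in range(214,250,2): print(v,[int(x) for x in im[v,274:300].sum(1)])
for z in (.15,.16,.17): print(z,proj(s,[.5957,-.1659,z]))
cv2.imwrite("pics/s17.png",cv2.resize(s["color"][200:260,245:325,::-1],(800,600),interpolation=cv2.INTER_NEAREST))
w=bot.camera("wrist"); cv2.imwrite("pics/w17.png",cv2.resize(w["color"][205:325,240:400,::-1],(800,600),interpolation=cv2.INTER_CUBIC)); print(proj(w,[[.5957,-.1664,.1463+.0245]]))
E
```

```text
t 20.775 p [ 0.5957 -0.1664  0.1463] q [-0.272  0.52   0.195  1.245 -0.    -0.27 ] F [-0.14  1.03 -0.63] T [-0.035 -0.014  0.032] w 0.031
x [ 1.    -0.002 -0.   ] y [-0. -0. -1.] z [ 0.002  1.    -0.   ]
right [0.6104988  0.79197186 0.00847303]
214 [54, 63, 71, 56, 50, 65, 179, 178, 149, 170, 153, 171, 164, 173, 161, 186, 90, 42, 39, 0, 206, 269, 127, 6, 242, 317]
216 [54, 76, 53, 38, 54, 117, 176, 182, 153, 168, 174, 162, 148, 154, 151, 150, 170, 198, 49, 6, 160, 255, 157, 30, 106, 85]
218 [42, 41, 164, 252, 260, 135, 128, 171, 152, 161, 171, 166, 173, 164, 175, 167, 171, 189, 4, 13, 144, 260, 145, 52, 125, 100]
220 [54, 51, 144, 228, 236, 189, 78, 172, 165, 165, 174, 170, 169, 169, 167, 178, 162, 154, 0, 6, 138, 265, 138, 61, 137, 133]
222 [42, 29, 149, 249, 254, 198, 99, 178, 181, 173, 181, 187, 173, 181, 169, 166, 158, 170, 36, 41, 130, 269, 212, 141, 146, 132]
224 [12, 55, 138, 249, 222, 259, 41, 176, 191, 193, 175, 180, 179, 169, 178, 154, 156, 144, 27, 29, 139, 245, 219, 129, 137, 139]
226 [51, 5, 98, 245, 241, 254, 65, 173, 175, 181, 177, 177, 166, 178, 164, 152, 156, 162, 13
[... 944 characters left out ...]
4, 125, 122, 138, 103, 132]
242 [124, 109, 178, 248, 271, 287, 111, 113, 113, 169, 169, 111, 125, 172, 115, 105, 162, 286, 271, 255, 149, 125, 144, 146, 130, 138]
244 [139, 126, 165, 240, 274, 291, 235, 77, 109, 129, 138, 112, 151, 151, 67, 185, 284, 273, 272, 190, 173, 119, 133, 121, 141, 146]
246 [131, 132, 146, 215, 188, 268, 291, 289, 280, 295, 296, 288, 307, 297, 286, 286, 241, 192, 205, 219, 169, 125, 132, 139, 137, 126]
248 [132, 135, 144, 223, 222, 215, 219, 194, 197, 203, 192, 176, 184, 196, 196, 200, 196, 211, 199, 214, 229, 123, 123, 134, 143, 146]
0.15 [[284.24262096 224.82216981]]
0.16 [[284.04416118 220.78786343]]
0.17 [[283.84336947 216.70615347]]
[[318.89545838 271.43615651]]
```

View pics/s17.png

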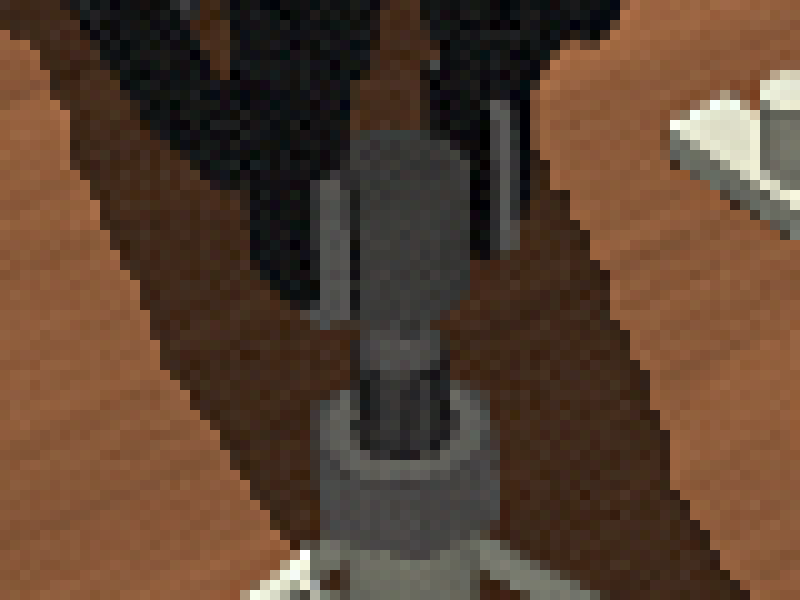

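View pics/w17.png

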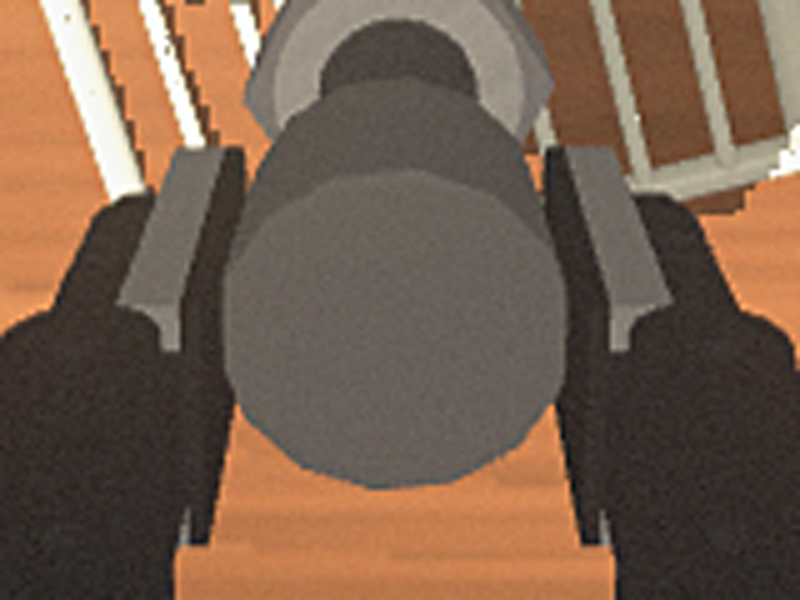

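The left edge of the cap is hidden by the pad. From its right edge (291.8) and its 15.5 px width its axis is at u≈284, as predicted for the stud, and the wrist view agrees (319,271 against 318.9,271.4). I'll lower it in two steps.

```bash

python3 -m handwheel '[[0,0.2,0.02,0,0,0],[0,0.4,0.02,0,0,0],[0,0.6,0.02,0,0,0],[0,0.8,0.02,0,0,0],[0,1,0.02,0,0,0]]'; python3 t.py
python3 -m handwheel '[[0,0,0,0,0,0],[0,0.1,0,0,0,0],[0,0.2,0,0,0,0],[0,0.22,0,0,0,0],[0,0.22,0,0,0,0]]'; python3 t.py
```

```text
clock: 21.45
eef_pos: [0.5957, -0.1659, 0.1209]
tool_rot: [-0.707, 0.001, -0.001, 0.707]
ft_force: [0.6, 0.0, -0.5]
grip_width: 0.0307
=> yaw 89.89 Tz -0.042 tau6 0.000 F [ 0.6  0.  -0.5] pos [ 0.5957 -0.1659  0.1209] j6 -0.270
clock: 22.08
eef_pos: [0.5957, -0.1659, 0.1158]
tool_rot: [0.707, -0.001, 0.001, -0.707]
ft_force: [0.2, 0.6, -1.0]
grip_width: 0.0309
=> yaw 89.89 Tz -0.015 tau6 0.000 F [ 0.2  0.6 -1. ] pos [ 0.5957 -0.1659  0.1158] j6 -0.270
```

```bash

python3 -m handwheel '[[0,0.02,0,0,0,0],[0,0.04,0,0,0,0],[0,0.06,0,0,0,0],[0,0.08,0,0,0,0],[0,0.08,0,0,0,0]]' >/dev/null; python3 t.py;  python3 - <<'E'
from h import *; from workcell import bot
s=bot.camera("scene"); cv2.imwrite("pics/s18.png",cv2.resize(s["color"][200:260,245:325,::-1],(800,600),interpolation=cv2.INTER_NEAREST))
E
python3 t.py
```

```text
=> yaw 89.89 Tz -0.015 tau6 -0.000 F [-2.3  0.6  3.6] pos [ 0.5959 -0.1659  0.1144] j6 -0.270
=> yaw 89.89 Tz 0.008 tau6 -0.000 F [-1.5  0.   4.3] pos [ 0.5958 -0.1659  0.1144] j6 -0.270
```

View pics/s18.png

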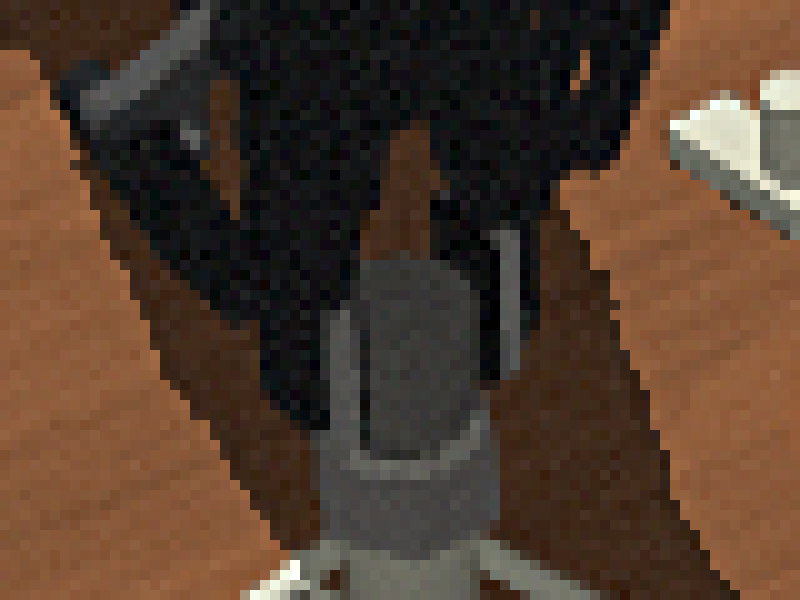

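Contact of 4 N at TCP z 0.1144, exactly the predicted home height, and the cap's mouth is just above the nut. I'll release and back off upward.

```bash

python3 -m handwheel '[[0,0,0,0,0,0],[0,0,0,0,0,0],[0,0,0,0,0,0],[0,0,0,0,0,0],[0,0,0,0,0,0]]' 0.3 >/dev/null; python3 t.py; 
python3 -m handwheel '[[0,-0.4,0,0,0,0],[0,-1,0,0,0,0],[0,-2,0,0,0,0],[0,-3.4,0,0,0,0],[0,-4.6,0,0,0,0]]' >/dev/null;
python3 -m handwheel '[[0,0,0,0,0,0],[0,0,0,0,0,0],[0,0,0,0,0,0],[0,0,0,0,0,0],[0,0,0,0,0,0]]' >/dev/null; python3 t.py;  python3 - <<'E'
from h import *; from workcell import bot
s=bot.camera("scene"); w=bot.camera("wrist"); t=bot.camera("top")
f=lambda a:cv2.resize(a[:,:,::-1],(400,300),interpolation=cv2.INTER_CUBIC)
print(proj(s,[[.5957,-.1659,.139],[.5957,-.1659,.111]]),proj(w,[[.5957,-.1659,.139],[.5957,-.1659,.111]]))
cv2.imwrite("pics/end.png",np.vstack([np.hstack([f(s["color"][205:265,245:325]),f(w["color"][150:270,240:400])]),np.hstack([f(s["color"]),f(t["color"])])]))
E
```

```text
=> yaw 89.89 Tz -0.023 tau6 -0.000 F [-1.   0.1 -0.2] pos [ 0.5957 -0.1659  0.1137] j6 -0.270
=> yaw 89.89 Tz -0.036 tau6 0.000 F [-0.3  0.2 -0.8] pos [ 0.5955 -0.1658  0.2281] j6 -0.270
[[284.45828152 229.20613501]
 [284.99507901 240.11819765]] [[318.55755314 202.88426741]
 [318.5253111  194.55662834]]
```

View pics/end.png

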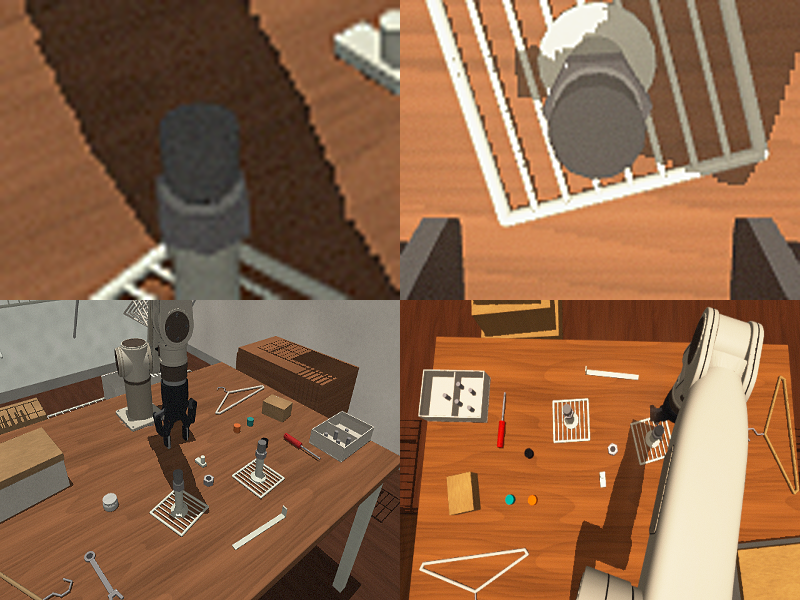

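The cap stands upright on the stud: its top face is at scene (285,228.6), with (284.5,229.2) predicted for fully home. The jaws are clear and the bystanders and look-alikes are where they were. Handing in.

```bash
python3 -c "
from workcell import bot
print(bot.get_obs()['clock']); print(bot.job_done())"
```

```text
24.775
the job is handed in; nothing more can be done
None
```

I ran the jam nut down, nipped it up, fitted the grey cap on the stud and handed in at 24.8 s. The hand-in gives no verdict, so this rests on my own checks.

- **Nut:** it turned about 97° clockwise. First contact, a torque jump from 0.06 to 0.52 N m, fell somewhere within a 10° step. The nut therefore ended 22–32° past contact, not an exact 25°. The last torque readings were 0.57–0.63 N m, below the stud's 0.8 N m.
- **Stud:** the slot's direction read 18° and 15° before tightening and 14° after. That scatter is about what I get from reading pixels, and it is coarser than the 0.06 rad limit. The better evidence that the stud held is that the torque stayed under 0.8 N m and the slot stayed parallel to the wires.
- **Cap:** it touched the stud's end with about 4 N at the predicted height. After release it stood upright and centred, its top within about 1 px of the predicted home position.
- **Surroundings:** with the gripper clear and reading no load, the last pictures show the tin, clip, spare nut, finished foot and coloured look-alikes where they were.

No check failed. The only disagreement was an apparent 2 mm cap offset in the scene view just before fitting. That was a pad hiding the cap's left edge; the right edge and the wrist view showed it centred.

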